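Clamp a botanical basket's lid, stopping at the clutch knob's first slip

ROBOT

A 6-joint arm with a two-finger parallel gripper is mounted at the origin on the work surface. World frame = base frame: x ahead of the robot, y to its left, z up, the work surface at z = 0. Lengths are in m, angles in rad, forces in N, time in s.
With the tool pointing down it reaches from about 0.375 to 0.9 m from the base axis. Payload 3.1 kg.
Tool frame: the origin (TCP) lies at the centre of the arm's flange, where the gripper is bolted on; the fingertips stand robot.tip_extent ahead of it and the grasp point (between the pads) lies 164 mm ahead of it (robot.tip_extent is the distance from the TCP to the fingertips, in m); z points along the fingers, y is the line along which they close (so a half turn about z gives the same grasp; the last joint's range is limited). The gripper opens to 87 mm and grips with 3 to 60 N. Pads are 19 mm wide; open, the fingers measure 117 mm over their backs; the gripper's body (75 mm by 190 mm) begins 51 mm behind the grasp point.
Start: joints at [-1.351, 0.527, 1.433, -0, 1.181, -0.178], TCP at [0.243, -0.576, 0.405] pointing down, gripper open.
Joint ranges: [-3.08, 3.08], [-0.75, 2.2], [0.22, 2.44], [-1.43, 4.57], [0, 2.65], [-2.85, 2.85]. Speed limits (rad/s): [2.79, 2.79, 3.14, 3.14, 3.14, 3.14].

INTERFACE

Orientations are given as a unit quaternion [x, y, z, w].
In Python, from rig import get_obs, camera, hand_in, cut_out, robot gives the robot as it stands.
- The arm moves only by the tool step_arm, never from a script. Its argument "rows" is a list of rows, each a list of 6 numbers: the shift along the world's x, y, z in m, then the turn, a rotation vector about the world's x, y, z in degrees. A call has 1 to 12 rows; each row shifts and turns the commanded pose from where the row before left it; what a row does not reach is not made up. A row lasts 1/8 s, in which the tool goes at most 62.5 mm and 10.7 degrees, less where a joint would pass 70% of its speed; a pose out of reach is approached as far as the arm can. A call is refused whole if a number of a shift passes 0.0625 or a number of a turn 10.7, either way. A call with a gripper value outside its range is refused whole. "jaw" is the finger opening in m, from 0 to 0.087, set as the call begins (left out, the last holds). The fingers move at their own pace and stop on an object; "squeeze" is the grip in N (left out, the last holds). Time passes only in rows, so rows that do not move let the fingers close. It gives the time, the measured TCP pose, the force, the opening and the grip force at its end, in the units of the state.
- get_obs(): the state, without advancing time (a new reading comes with each control period).
- camera(name): name is "scene" or "top" or "wrist"; returns a dict with "pixels" (400x640x3 uint8, blue, green, red), "depth" (400x640 float32, m along the optical axis (not along the pixel's ray), 0 where there is no reading), "fov_y" (degrees; the focal length in pixels is half the picture's height over the tangent of half this angle, whatever the lens; pixels are square), "cx", "cy" (the principal point, pixels), "k1" (the pictures are not rectified: a ray, as slopes to the right and down, at radius r is drawn at 1 + k1 r^2 times it, then the intrinsics apply), "extrinsics" (4x4, takes a point from camera to world coordinates); the wrist camera has in their place "mount" (4x4, takes a point from camera to tool coordinates, whose origin is the TCP and whose axes are the flange's). Camera axes: x right, y up, looking along -z (the intrinsics and any distortion apply to the point x, -y, -z); pixel columns grow to the right and rows downward; lengths in m; the calibration is good to about 2 mm. A picture is of the moment at which its call begins: read the wrist's pose just before it.
- hand_in(): hands the job in; it is judged then, once.
Trained networks look in the newest picture that a camera, given by its name, has taken for a name from the list of things; names that differ only in an ending like _2 or _b are one class to them, and where a whole thing is asked for, a point or a joint stands for the part that bears it (a point fixed in the world has none). Each returns a list of dicts, best first, with "confidence" (0 to 1); they miss things now and then, are a little off and sometimes report something else, mostly with a low value. They report only what shows in the picture. A call takes as long as a camera call. They do not tell look-alikes from the thing itself.
- cut_out(label, camera): "region" (400x640 bool, what is visible of it) and "extent" ([centre column, centre row, width, height] in pixels, round what is visible of it).
The state is a dict: "time": time; "q": joint angles; "joint_velocities": joint speeds; "joint_torque": joint torques, N m; "position": TCP position; "tool_rot": TCP orientation; "ft_force": force on the tool from outside, world axes, zero at the start; "moment": the same for the moment, N m; "grip_width": finger opening in m; "grip_force": force on a finger pad.
Only numpy, scipy, OpenCV 4.12 (cv2) and the standard library are available. Lean on these libraries where they do the work, as an engineer would, in place of code of your own. Each camera call takes 0.05 s, during which the arm holds its last target. There are 200 camera calls.

TASK

The steel botanical basket is filled and its lid is on, but not clamped. Swing the clamp bar over the lid until it is home in its keeper, then screw the black clamp knob down clockwise and stop as soon as its slip clutch first gives, without letting it slip on round. Leave the lid clamped and the bar home, and do not disturb the jars and the scoop.

Things in the scene. Friction and masses are not known exactly. Their poses are not given: they have to be found in the camera images.
- basket: Fixed steel vapour basket (round pot), 150 mm diameter, rim 120 mm high; origin under its centre, z up. At its -y side, 98 mm from the axis, stands the clamp bar's vertical hinge; at its +y side, 98 mm out, the keeper for the bar's end, a C-shaped catch open to -x, 172 mm high. Pipe stubs at +x and -x, 25 to 76 mm high
- lid: Loose round steel lid, 164 mm diameter, level on the basket's rim with 1.5 mm play; origin at the centre of its underside, at rim height. Its central boss (40 mm diameter) is 15 mm higher. The foot of the knob's screw starts 0.2 to 2.1 mm above the boss's height; once it presses on the boss the torque climbs from the drag to the clutch's limit within about 1.5 rad
- bar: Flat steel clamp bar, 24 mm wide, 13 mm thick, underside 146 mm above the bench; origin on its vertical hinge axis, at the underside; it runs along its own +y to 208 mm. At first it is swung open anticlockwise seen from above, by 0.5 to 1.1 rad; home against its stop its axes are parallel to the basket's. Stiff hinge, 0.45 N m: it stays where it is left
- bar_end (a point): Point on the bar's centre line at half its thickness, 150 mm from the hinge: a place to push it (the near side face is 12 mm to the bar's -x)
- knob: Black rubber-sprung round clamp knob, 44 mm diameter, 28 mm high, origin at its centre (about 192 mm up), 98 mm from the hinge on the bar's vertical screw; x turns with it; 15 mm free below it. Clockwise from above screws it down, 6 mm a turn, running drag 0.12 N m. Grip it with 50 N or more: the clutch slips at 0.6 N m, when the rubber has twisted 0.1 rad
- jar_a: Clip-top glass jar, 90 mm diameter, 120 mm high, standing by; origin under its centre
- jar_b: Clip-top glass jar, 74 mm diameter, 95 mm high, standing by; origin under its centre
- scoop: Aluminium scoop lying by, 160 mm long, 50 mm wide, 30 mm high; origin under the joint of blade and handle
- clutch: The slip clutch: a plain aluminium collar (25 mm across, 6 mm high) right under the knob, between knob and screw; origin at the knob's centre; x turns with the knob. Above 0.6 N m it slips: the knob goes on turning at that steady torque, without a click, and the screw stands still. Its joint value, the angle slipped so far, is 0 at the start; it must be felt
Things that resemble listed ones, but are neither listed nor needed, are in the scene too. Several things have the shape of the lid; the one meant has the colours described above.

How it is judged:
On the way, in this order (a step that is already met when the one before it is completed fails the run):
1. the clamp bar is swung home in its keeper (angle between the y axis of bar and the y axis of basket, either way round below 0.04 rad), for 0.2 s.
2. the screw presses on the lid and the clutch has given (contact force between bar and lid above 30 N and value of joint clutch above 0.02 rad), for 0.1 s.
At the end, for the whole second after the job is handed in: The bar is home in its keeper (within 0.04 rad), the screw's foot presses on the seated, level lid with over 30 N, and the clutch has slipped, by 0.02 to 0.8 rad in all; the knob is at rest (all of step 2 and angle between the y axis of bar and the y axis of basket, either way round below 0.04 rad and value of joint clutch below 0.8 rad and distance between lid and basket below 0.125 m and angle between lid's own z axis and vertical below 0.03 rad and angular speed of knob below 0.1 rad/s); the robot touches nothing.
It fails at once if the clutch is made to slip on by more than 0.8 rad (45 degrees) (value of joint clutch above 0.8 rad).
It fails at once if a jar or the scoop is disturbed (distance of any of jar_a, jar_b, scoop from where it was at the start of the episode above 0.015 m).
It also fails if it takes over 67 s, if anything falls off the work surface, if the arm or the gripper's body presses on something with over 40 N, if the wrist force passes 120 N, or if a joint passes its speed limit or range.

## Working session

There is one attempt and no reset: what is moved stays moved. The work goes in short steps, Python scripts to look and compute and a tool call to move; the robot and the scene stay as the last step left them, time stands still between calls to the robot, and variables do not carry over. Pictures are saved under pics/ and viewed, at most 10 in all, crops included, and the job is handed in when it is done.

Besides the shell and the picture viewer there is one more tool, called after ">>>" as a command line: name --pt "numbers of a row" for each row, then --argument value for the rest. step_arm: Moves the arm, as the interface text tells. Its arguments: {"type":"object","properties":{"rows":{"type":"array"},"jaw":{"type":"number"},"squeeze":{"type":"number"}},"required":["rows"]}

```bash
mkdir -p pics; cat > h.py <<'E'
import numpy as np, cv2
from rig import get_obs, camera, hand_in, cut_out, robot
from scipy.spatial.transform import Rotation as R
def ext(c,o=None):
    if 'extrinsics' in c: return np.array(c['extrinsics'])
    T=np.eye(4);T[:3,:3]=R.from_quat(o['tool_rot']).as_matrix();T[:3,3]=o['position'];return T@np.array(c['mount'])
def cloud(c,o=None):
    d=c['depth'];h,w=d.shape;f=h/2/np.tan(np.radians(c['fov_y'])/2)
    v,u=np.mgrid[:h,:w];p=np.stack([u.ravel(),v.ravel()],1).astype(float).reshape(-1,1,2)
    K=np.array([[f,0,c['cx']],[0,f,c['cy']],[0,0,1]])
    s=cv2.undistortPoints(p,K,np.array([c['k1'],0,0,0.])).reshape(h,w,2)
    P=np.stack([s[...,0]*d,-s[...,1]*d,-d,np.ones_like(d)],-1)@ext(c,o).T
    P=P[...,:3];P[d<=0]=np.nan;return P
E
python3 - <<'E'
from h import *
o=get_obs();print(o['time'],o['position'],o['ft_force'],robot.tip_extent)
ims=[]
for n in ['scene','top']:
    c=camera(n);P=cloud(c);np.save(n+'.npy',P);im=c['pixels'].copy();cv2.imwrite(f'pics/{n}.png',im)
    print(n,np.array(c['extrinsics'])[:3,3].round(2))
    for l in ['basket','lid','bar','knob','jar_a','scoop']:
        for r in cut_out(l,n):
            q=P[r['region']];print(l,round(r['confidence'],2),np.round(r['extent']),np.nanmedian(q,0).round(3),np.nanpercentile(q,95,0).round(3),np.nanpercentile(q,5,0).round(3))
E
```

```text
0.0 [ 0.2426365  -0.57561528  0.40377615] [ 0.4406409   0.55984473 -0.91592233] 0.1822
scene [ 1.38 -0.09  0.68]
basket 0.83 [363. 224.  93. 103.] [0.633 0.063 0.091] [0.724 0.176 0.194] [ 0.521 -0.019  0.032]
lid 0.81 [320. 209.  35.  28.] [ 0.391 -0.033  0.013] [0.458 0.022 0.017] [ 0.323 -0.063  0.007]
lid 0.74 [296. 294.  68.  57.] [ 0.752 -0.107  0.016] [ 0.812 -0.042  0.022] [ 0.673 -0.173  0.005]
lid 0.67 [362. 217.  63.  45.] [0.626 0.075 0.126] [0.684 0.142 0.132] [0.549 0.01  0.115]
bar 0.77 [347. 192.  61.  37.] [0.556 0.05  0.158] [0.614 0.127 0.205] [ 0.486 -0.025  0.146]
bar 0.46 [467. 226.  35.  36.] [0.606 0.367 0.067] [0.618 0.401 0.095] [0.57  0.343 0.009]
knob 0.7 [351. 178.  20.  18.] [0.553 0.055 0.199] [0.562 0.078 0.206] [0.524 0.036 0.179]
knob 0.47 [347. 191.  63.  39.] [0.552 0.053 0.158] [0.613 0.147 0.205] [ 0.26  -0.024 -0.001]
jar_a 0.95 [176. 255.  46.  56.] [ 0.655 -0.387  0.085] [ 0.667 -0.356  0.119] [ 0.605 -0.429  0.011]
jar_a 0.66 [467. 227.  34.  36.] [0.606 0.366 0.065] [0.618 0.402 0.095] [0.567 0.343 0.007]
scoop 0.76 [213. 222.  46.  40.] [ 0
[... 254 characters left out ...]
37] [0.55  0.021 0.124]
lid 0.76 [299. 252.  53.  45.] [0.392 0.012 0.017] [0.458 0.079 0.025] [ 0.326 -0.053  0.01 ]
lid 0.74 [337. 140.  48.  52.] [ 0.735 -0.105  0.018] [ 0.804 -0.039  0.025] [ 0.67  -0.169  0.009]
bar 0.91 [281. 196.  66.  51.] [0.539 0.06  0.163] [0.602 0.135 0.21 ] [ 0.478 -0.017  0.155]
knob 0.55 [281. 194.  15.  20.] [0.54  0.06  0.207] [0.56  0.079 0.212] [0.521 0.041 0.181]
jar_a 0.77 [176. 184.  30.  29.] [0.58  0.375 0.093] [0.613 0.41  0.1  ] [0.55  0.347 0.017]
jar_a 0.76 [434. 176.  38.  32.] [ 0.616 -0.382  0.117] [ 0.655 -0.351  0.124] [ 0.582 -0.424  0.027]
scoop 0.75 [410. 245.  35.  49.] [ 0.44  -0.34   0.006] [ 0.481 -0.282  0.03 ] [ 0.371 -0.377 -0.002]
```

```bash
python3 - <<'E'
from h import *
a=cv2.imread('pics/scene.png')[150:290,280:430];b=cv2.imread('pics/top.png')[110:250,200:350]
cv2.imwrite('pics/c1.png',np.hstack([cv2.resize(a,None,fx=2.66,fy=2.66,interpolation=2),cv2.resize(b,None,fx=2.66,fy=2.66,interpolation=2)]))
P=np.load('top.npy');im=cv2.imread('pics/top.png')
def fit(m,n):
    uv=P[m][:,:2].astype(np.float32);r=cv2.minAreaRect(uv);print(n,r,len(uv)); 
reg=(P[...,0]>.4)&(P[...,0]<.8)&(P[...,1]>-.1)&(P[...,1]<.25)
for lo,hi in [(.15,.172),(.2,.22),(.112,.128),(.128,.145)]:
    m=reg&(P[...,2]>lo)&(P[...,2]<hi);fit(m,(lo,hi));print(P[m].mean(0))
    print(cv2.minEnclosingCircle(P[m][:,:2].astype(np.float32)))
m=reg&(P[...,2]>.15)&(P[...,2]<.172)
np.savetxt('bar.txt',P[m],fmt='%.3f')
E
```

```text
(0.15, 0.172) ((0.5939487218856812, 0.0991988480091095), (0.16068854928016663, 0.22282178699970245), 38.047882080078125) 611
[0.54577712 0.06747349 0.16160322]
((0.5709038972854614, 0.08315873146057129), 0.12003585696220398)
(0.2, 0.22) ((0.5406191945075989, 0.060408830642700195), (0.043192844837903976, 0.042322270572185516), 28.33547592163086) 208
[0.54015535 0.05965964 0.20745707]
((0.540444552898407, 0.0596998855471611), 0.022795842960476875)
(0.112, 0.128) ((0.607763409614563, 0.08059193193912506), (0.16097790002822876, 0.1599782556295395), 46.45549392700195) 654
[0.61730162 0.08847016 0.12542719]
((0.6074965000152588, 0.08785615861415863), 0.08659302443265915)
(0.128, 0.145) ((0.6077862977981567, 0.08163489401340485), (0.1569366753101349, 0.15896625816822052), 45.32429504394531) 1438
[0.61411689 0.08836804 0.13190612]
((0.6099834442138672, 0.08714713901281357), 0.08536418527364731)
```

View pics/c1.png

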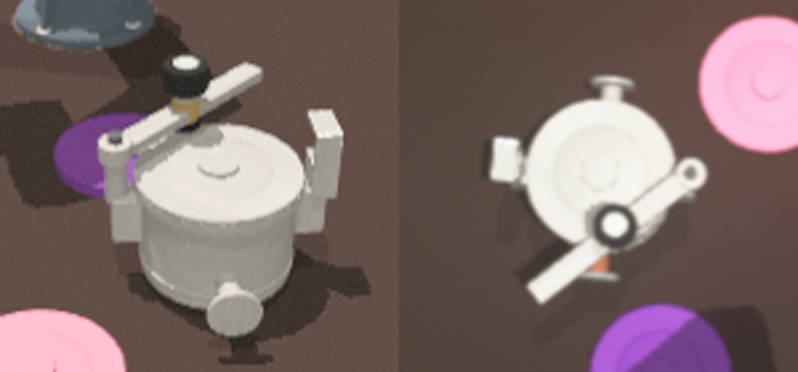

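View pics/top.png

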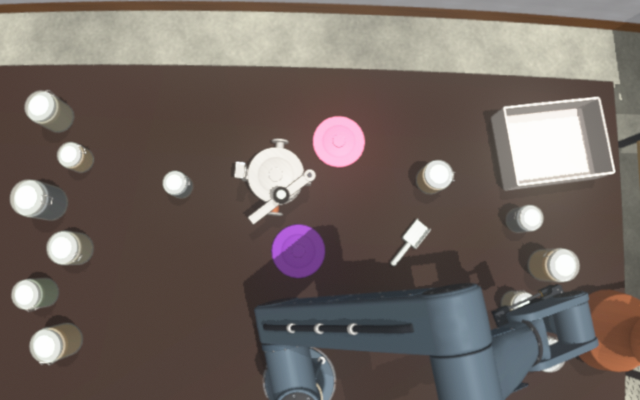

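```bash
python3 - <<'E'
from h import *
from scipy.spatial import cKDTree
k=np.array([.5404,.0597])
for n in ['top','scene']:
    P=np.load(n+'.npy');X=P.reshape(-1,3)
    reg=(X[:,0]>.4)&(X[:,0]<.8)&(X[:,1]>-.1)&(X[:,1]<.25)
    m=reg&(X[:,2]>.15)&(X[:,2]<.175);Q=X[m]
    kp=Q[Q[:,1]>.15];print(n,'keeper',len(kp),kp.mean(0),kp.min(0),kp.max(0))
    b=Q[(Q[:,1]<.15)]
    vx,vy,x0,y0=cv2.fitLine(b[:,:2].astype(np.float32),cv2.DIST_HUBER,0,.001,.001).ravel()
    d=np.array([vx,vy]);d*=np.sign(vy);c=np.array([x0,y0]);s=(b[:,:2]-c)@d
    t=(b[:,:2]-c)@np.array([-d[1],d[0]]);print('dir',d,'pt',c,'ends',c+d*s.min(),c+d*s.max(),s.max()-s.min(),np.percentile(t,[1,99]))
    L=X[reg&(X[:,2]>.112)&(X[:,2]<.128)];
    K=X[reg&(X[:,2]>.2)&(X[:,2]<.22)];print('knobtop',K.mean(0),cv2.minEnclosingCircle(K[:,:2].astype(np.float32)))
    for z in [(.115,.145)]:
        L=X[reg&(X[:,2]>z[0])&(X[:,2]<z[1])];print('lid',cv2.minEnclosingCircle(L[:,:2].astype(np.float32)),L[:,:2].min(0),L[:,:2].max(0))
    boss=X[reg&(X[:,2]>.131)&(X[:,2]<.142)]; print('boss',len(boss),np.median(boss,0))
E
```

```text
top keeper 106 [0.61245671 0.17949432 0.17195064] [0.59012988 0.16697701 0.15625569] [0.63359254 0.19222306 0.17497157]
dir [-0.6310499   0.77574223] pt [0.5412058  0.05775555] ends [ 0.61144625 -0.02859018] [0.47078215 0.14432655] 0.22290488194141977 [-0.0132012   0.01258039]
knobtop [0.54015535 0.05965964 0.20745707] ((0.540444552898407, 0.0596998855471611), 0.022795842960476875)
lid ((0.6077083945274353, 0.08688117563724518), 0.08585754781961441) [0.52997973 0.00270333] [0.68716715 0.17220246]
boss 777 [0.61351884 0.08660914 0.1332589 ]
scene keeper 173 [0.619493   0.17530482 0.16610854] [0.58683916 0.16341227 0.1500888 ] [0.63554446 0.18893722 0.17287281]
dir [-0.6377005  0.7702844] pt [0.55788493 0.04239883] ends [ 0.61687879 -0.02886041] [0.47318077 0.14471378] 0.22533778771454066 [-0.00949813  0.01678667]
knobtop [0.54392785 0.05580387 0.20400907] ((0.5375677347183228, 0.05539636313915253), 0.02472732402384281)
lid ((0.6177418231964111, 0.0791720598936081), 0.1098017618060112) [ 0.52654363 -0.029934  ] [0.68920184 0.18799245]
boss 232 [0.61031509 0.07734442 0.13385241]
```

```bash
python3 - <<'E'
from h import *
o=get_obs();M=R.from_quat(o['tool_rot']).as_matrix();print(M.round(3))
y=M[:2,1];print('tool y yaw deg',np.degrees(np.arctan2(y[1],y[0])))
h=np.array([.6024,-.016]);th=.686;d=np.array([-np.sin(th),np.cos(th)]);n=np.array([-d[1],d[0]])
print(h+.16*d+.042*n, np.degrees(np.arctan2(n[1],n[0])))
E
```

```text
[[ 0.922  0.388  0.   ]
 [ 0.388 -0.922 -0.   ]
 [ 0.     0.    -1.   ]]
tool y yaw deg -67.15222092529027
[0.46854945 0.08120098] -140.69509525402552
```

>>> step_arm --pt "0.0188 0.0547 0 0 0 8.875" --pt "0.0188 0.0547 0 0 0 8.875" --pt "0.0188 0.0547 0 0 0 8.875" --pt "0.0188 0.0547 0 0 0 8.875" --pt "0.0188 0.0547 0 0 0 8.875" --pt "0.0188 0.0547 0 0 0 8.875" --pt "0.0188 0.0547 0 0 0 8.875" --pt "0.0188 0.0547 0 0 0 8.875" --pt "0.0188 0.0547 0 0 0 8.875" --pt "0.0188 0.0547 0 0 0 8.875" --pt "0.0188 0.0547 0 0 0 8.875" --pt "0.0188 0.0547 0 0 0 8.875" --jaw 0

```text
time: 2.2
position: [0.4688, 0.0824, 0.4051]
tool_rot: [0.425, 0.905, 0.0, 0.001]
ft_force: [0.4, -0.0, 0.1]
grip_width: 0.0005
grip_force: 0.0
```

```bash
python3 - <<'E'
from h import *
o=get_obs();print(o['time'],o['position'],o['grip_width'],o['q'])
c=camera('wrist');P=cloud(c,o);np.save('wrist.npy',P);cv2.imwrite('pics/w1.png',c['pixels'])
X=P.reshape(-1,3);print(np.nanmin(X,0),np.nanmax(X,0))
E
```

```text
2.2 [0.46882075 0.08242087 0.40512851] 0.000508546083298886 [-6.12785272e-02  3.27354345e-01  1.79554074e+00 -2.20899244e-04
  1.01733782e+00 -7.53231435e-01]
[ 0.10110088 -0.30552891 -0.00357762] [0.87981446 0.40743333 0.3412164 ]
```

View pics/w1.png

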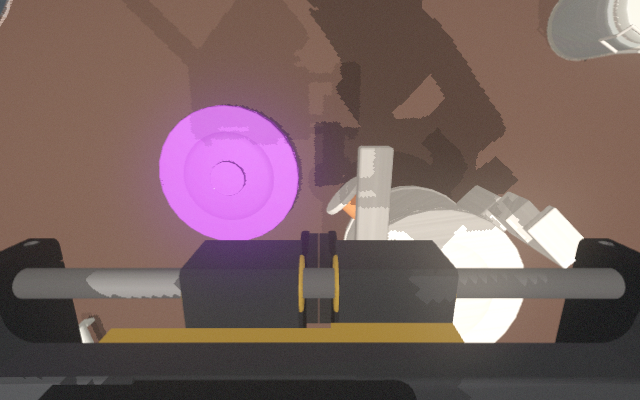

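```bash
python3 - <<'E'
from h import *
P=np.load('wrist.npy');
for r in (155,180,210,230):
    row=P[r];m=(row[:,2]>.15)&(row[:,2]<.17)&(np.arange(640)<420);print(r,np.where(m)[0][[0,-1]],row[m][0].round(4),row[m][-1].round(4))
for (u,v) in [(375,152),(515,215),(560,235),(480,195)]: print(u,v,P[v,u].round(4))
m=(P[...,2]>.166)&(P[...,2]<.178)&(P[...,1]>.14);Q=P[m];print(len(Q),cv2.minAreaRect(Q[:,:2].astype(np.float32)),np.median(Q[:,2]))
m=(P[...,2]>.166)&(P[...,2]<.178)&(P[...,1]>.14);print(cv2.boxPoints(cv2.minAreaRect(Q[:,:2].astype(np.float32))))
E
```

```text
155 [358 393] [0.4642 0.1335 0.1502] [0.4818 0.1494 0.1572]
180 [357 391] [0.4756 0.1194 0.1518] [0.4932 0.1354 0.1567]
210 [356 389] [0.4899 0.1018 0.1532] [0.5072 0.118  0.1577]
230 [355 387] [0.5003 0.0891 0.152 ] [0.517  0.1055 0.1572]
375 152 [0.4705 0.1429 0.1577]
515 215 [0.5963 0.1775 0.1363]
560 235 [0.6072 0.1827 0.1712]
480 195 [0.5952 0.1778 0.0787]
2018 ((0.6087607145309448, 0.18088772892951965), (0.024765534326434135, 0.045787110924720764), 86.87968444824219) 0.17144657073062308
[[0.5852271  0.1697695 ]
 [0.63094634 0.16727716]
 [0.63229436 0.19200596]
 [0.5865751  0.1944983 ]]
```

```bash
python3 - <<'E'
import numpy as np
r=np.array([-.1336,.0984]);pr=r
for i in range(1,16):
    a=-np.radians(3.5*i);q=np.array([[np.cos(a),-np.sin(a)],[np.sin(a),np.cos(a)]])@r
    print(i,(q-pr).round(4),q.round(4)+[.6024,-.016]);pr=q
E
```

```text
1 [0.0063 0.008 ] [0.4751 0.0904]
2 [0.0067 0.0076] [0.4818 0.0979]
3 [0.0072 0.0072] [0.489  0.1051]
4 [0.0076 0.0067] [0.4966 0.1118]
5 [0.008  0.0062] [0.5046 0.118 ]
6 [0.0084 0.0057] [0.5129 0.1237]
7 [0.0087 0.0052] [0.5216 0.1289]
8 [0.009  0.0047] [0.5306 0.1336]
9 [0.0093 0.0041] [0.5399 0.1377]
10 [0.0095 0.0035] [0.5494 0.1412]
11 [0.0097 0.0029] [0.5591 0.1442]
12 [0.0099 0.0023] [0.569  0.1465]
13 [0.01   0.0017] [0.5789 0.1483]
14 [0.0101 0.0011] [0.589  0.1494]
15 [0.0101 0.0005] [0.5991 0.1499]
```

>>> step_arm --pt "0 0 -0.03 0 0 0" --pt "0 0 -0.03 0 0 0" --pt "0 0 -0.019 0 0 0" --pt "0 0 0 0 0 0"

```text
time: 2.75
position: [0.4679, 0.0804, 0.3248]
tool_rot: [0.428, 0.904, -0.001, -0.001]
ft_force: [-0.3, -0.6, 0.4]
grip_width: 0.0006
grip_force: 0.0
```

>>> step_arm --pt "0.0063 0.008 0 0 0 -3.5" --pt "0.0067 0.0076 0 0 0 -3.5" --pt "0.0072 0.0072 0 0 0 -3.5" --pt "0.0076 0.0067 0 0 0 -3.5" --pt "0.008 0.0062 0 0 0 -3.5" --pt "0.0084 0.0057 0 0 0 -3.5"

```text
time: 3.5
position: [0.5123, 0.1214, 0.3268]
tool_rot: [0.586, 0.81, -0.001, -0.0]
ft_force: [-2.1, -2.9, 1.5]
grip_width: 0.0005
grip_force: 1.6
```

Contact at about 3 N (hinge friction), as expected. Continue the arc.

>>> step_arm --pt "0.0087 0.0052 0 0 0 -3.5" --pt "0.009 0.0047 0 0 0 -3.5" --pt "0.0093 0.0041 0 0 0 -3.5" --pt "0.0095 0.0035 0 0 0 -3.5" --pt "0.0097 0.0029 0 0 0 -3.5" --pt "0.005 0.0012 0 0 0 -1.75"

```text
time: 4.25
position: [0.5636, 0.1432, 0.3267]
tool_rot: [0.713, 0.701, -0.001, -0.0]
ft_force: [-2.4, -2.0, 1.6]
grip_width: 0.0005
grip_force: 1.5
```

>>> step_arm --pt "0.002 0 0 0 0 -0.7" --pt "0.002 0 0 0 0 -0.7" --pt "0 0 0 0 0 0"

```text
time: 4.62
position: [0.5676, 0.1436, 0.3259]
tool_rot: [0.721, 0.693, 0.0, -0.0]
ft_force: [-2.6, -0.2, 1.0]
grip_width: 0.0007
grip_force: 1.1
```

```bash
python3 - <<'E'
from h import *
o=get_obs();print(o['time'],o['position'],o['ft_force'])
c=camera('wrist');P=cloud(c,o);np.save('wrist2.npy',P);cv2.imwrite('pics/w2.png',c['pixels'])
E
```

```text
4.625 [0.56763639 0.14362974 0.32585377] [-2.56705727 -0.15418974  1.04178838]
```

View pics/w2.png

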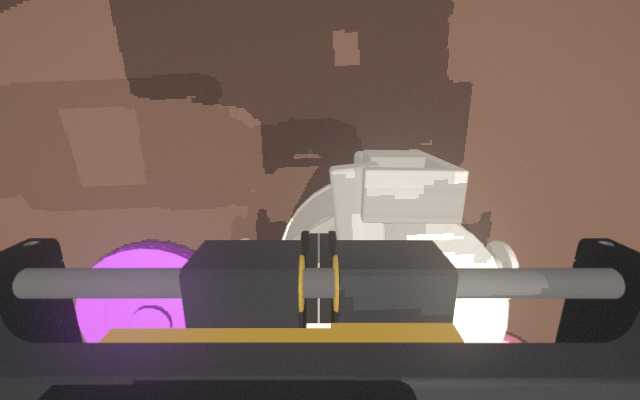

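>>> step_arm --pt "0.002 0.0002 0 0 0 -0.7" --pt "0.002 0.0002 0 0 0 -0.7" --pt "0.002 0.0002 0 0 0 -0.7" --pt "0 0 0 0 0 0"

```text
time: 5.18
position: [0.574, 0.1442, 0.3256]
tool_rot: [0.734, 0.679, 0.0, 0.0]
ft_force: [-2.0, 0.5, -0.1]
grip_width: 0.0006
grip_force: 1.0
```

>>> step_arm --pt "0.002 0.0001 0 0 0 -0.7" --pt "0.002 0.0001 0 0 0 -0.7" --pt "0 0 0 0 0 0"

```text
time: 5.55
position: [0.5779, 0.1443, 0.3256]
tool_rot: [0.742, 0.67, 0.0, 0.0]
ft_force: [-3.3, 1.6, 0.5]
grip_width: 0.0007
grip_force: 1.1
```

>>> step_arm --pt "0.002 0 0 0 0 0" --pt "0.002 0 0 0 0 0" --pt "0 0 0 0 0 0"

```text
time: 5.92
position: [0.582, 0.1442, 0.3257]
tool_rot: [0.742, 0.67, 0.0, 0.0]
ft_force: [-2.5, 1.8, -0.0]
grip_width: -0.0001
grip_force: 1.1
```

>>> step_arm --pt "0.0015 0 0 0 0 0" --pt "0.0015 0 0 0 0 0" --pt "0 0 0 0 0 0"

```text
time: 6.3
position: [0.5849, 0.1443, 0.3257]
tool_rot: [0.742, 0.67, 0.0, 0.0]
ft_force: [-2.2, 3.0, -0.5]
grip_width: 0.0004
grip_force: 1.1
```

>>> step_arm --pt "0.0015 0 0 0 0 0" --pt "0.0015 0 0 0 0 0" --pt "0 0 0 0 0 0"

```text
time: 6.68
position: [0.5879, 0.1443, 0.3257]
tool_rot: [0.742, 0.67, 0.0, 0.0]
ft_force: [-1.9, 0.8, -0.2]
grip_width: 0.0005
grip_force: 1.2
```

>>> step_arm --pt "0.0015 0 0 0 0 0" --pt "0 0 0 0 0 0"

```text
time: 6.92
position: [0.5885, 0.1443, 0.3257]
tool_rot: [0.742, 0.67, -0.001, -0.001]
ft_force: [-4.8, 2.4, 1.8]
grip_width: 0.0008
grip_force: 2.6
```

>>> step_arm --pt "0.0015 0 0 0 0 0" --pt "0 0 0 0 0 0"

```text
time: 7.18
position: [0.5891, 0.1444, 0.3257]
tool_rot: [0.742, 0.671, -0.002, -0.002]
ft_force: [-8.6, 1.3, 3.9]
grip_width: 0.0006
grip_force: 3.8
```

>>> step_arm --pt "0.0015 0 0 0 0 0" --pt "0.001 0 0 0 0 0" --pt "0 0 0 0 0 0"

```text
time: 7.55
position: [0.5901, 0.1444, 0.3257]
tool_rot: [0.742, 0.671, -0.004, -0.004]
ft_force: [-11.2, 1.7, 7.2]
grip_width: 0.0001
grip_force: 6.0
```

>>> step_arm --pt "-0.01 0 0 0 0 0" --pt "-0.03 0 0 0 0 0" --pt "-0.04 -0.01 0.03 0 0 0" --pt "-0.04 -0.03 0.06 0 0 0" --pt "-0.03 -0.03 0.05 0 0 0" --pt "0 0 0 0 0 0" --jaw 0.087

```text
time: 8.3
position: [0.4527, 0.0803, 0.4557]
tool_rot: [0.743, 0.67, 0.004, 0.005]
ft_force: [0.8, -0.6, -0.6]
grip_width: 0.0529
grip_force: 0.0
```

```bash
python3 - <<'E'
from h import *
o=get_obs();print(o['time'],o['position'],o['q'])
cs={n:(camera(n)) for n in ('top','wrist','scene')}
for n,c in cs.items():
    P=cloud(c,o);np.save(n+'3.npy',P);cv2.imwrite(f'pics/{n}3.png',c['pixels']);X=P.reshape(-1,3)
    b=(X[:,0]>.5)&(X[:,0]<.72)&(X[:,1]>-.06)&(X[:,1]<.22)
    K=X[b&(X[:,2]>.2)&(X[:,2]<.216)]
    if len(K): print(n,'knob',len(K),K.mean(0),cv2.minEnclosingCircle(K[:,:2].astype(np.float32)))
    B=X[b&(X[:,2]>.15)&(X[:,2]<.164)&(X[:,1]<.16)]
    if len(B)>20: print(n,'bar',len(B),cv2.fitLine(B[:,:2].astype(np.float32),cv2.DIST_HUBER,0,.001,.001).ravel(),cv2.minAreaRect(B[:,:2].astype(np.float32)))
cv2.imwrite('pics/c3.png',np.hstack([cv2.resize(cs['wrist']['pixels'],(512,320)),cv2.resize(cs['top']['pixels'][120:240,210:320],(288,320))]))
E
```

```text
8.3 [0.45270643 0.08026902 0.45570882] [-6.79785052e-02  2.34060201e-01  1.76739895e+00 -1.48854645e-03
  1.12768542e+00  3.61336389e-02]
top knob 215 [0.60679062 0.08134822 0.20710335] ((0.6075558662414551, 0.08195269107818604), 0.023425092920660973)
top bar 369 [0.04719836 0.9988855  0.6059207  0.08252638] ((0.6075387597084045, 0.0637364536523819), (0.1914525032043457, 0.030842212960124016), 85.50672912597656)
wrist knob 3059 [0.60311099 0.08379737 0.20740336] ((0.6050981283187866, 0.08249659836292267), 0.023160599172115326)
wrist bar 4073 [0.0759949  0.9971082  0.6024243  0.10644958] ((0.6052608489990234, 0.09015046060085297), (0.14109477400779724, 0.025327805429697037), 86.872314453125)
scene knob 157 [0.61106822 0.07774496 0.20434108] ((0.6088047027587891, 0.07850588113069534), 0.02291296422481537)
scene bar 593 [0.02838679 0.999597   0.6134141  0.0527696 ] ((0.6072781085968018, 0.06296245753765106), (0.1941504329442978, 0.029140530154109), 88.35140228271484)
```

View pics/c3.png

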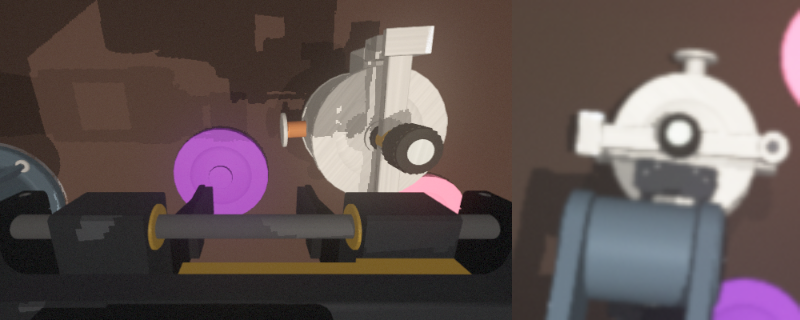

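>>> step_arm --pt "0.0128 0.0001 0 0 0 10.6" --pt "0.0128 0.0001 0 0 0 10.6" --pt "0.0128 0.0001 0 0 0 10.6" --pt "0.0128 0.0001 0 0 0 10.6" --pt "0.0128 0.0001 0 0 0 10.6" --pt "0.0128 0.0001 0 0 0 10.6" --pt "0.0128 0.0001 0 0 0 10.6" --pt "0.0128 0.0001 0 0 0 10.6" --pt "0.0128 0.0001 0 0 0 10.6" --pt "0.0128 0.0001 0 0 0 10.6" --pt "0.0128 0.0001 0 0 0 10.6" --pt "0.0128 0.0001 0 0 0 10.6" --jaw 0.087

```text
time: 9.95
position: [0.6075, 0.0835, 0.4487]
tool_rot: [-0.274, 0.962, 0.0, -0.001]
ft_force: [0.4, -0.3, 0.4]
grip_width: 0.0871
grip_force: 0.0
```

>>> step_arm --pt "0 0 0 0 0 10.6" --pt "0 0 0 0 0 10.6" --pt "0 0 -0.02 0 0 0" --pt "0 0 0 0 0 0"

```text
time: 10.45
position: [0.6063, 0.0834, 0.4277]
tool_rot: [-0.443, 0.896, 0.002, -0.003]
ft_force: [-0.5, -0.2, -0.3]
grip_width: 0.0867
grip_force: 0.0
```

```bash
python3 - <<'E'
from h import *
o=get_obs();print(o['time'],o['position'],o['q'],o['moment'],o['ft_force'])
M=R.from_quat(o['tool_rot']).as_matrix();print(M.round(3))
c=camera('wrist');P=cloud(c,o);X=P.reshape(-1,3)
b=(X[:,0]>.5)&(X[:,0]<.72)&(X[:,1]>-.06)&(X[:,1]<.22)
K=X[b&(X[:,2]>.2)&(X[:,2]<.213)];print(len(K),len(K) and (K.mean(0),cv2.minEnclosingCircle(K[:,:2].astype(np.float32))))
cv2.imwrite('pics/w4.png',c['pixels'])
E
```

```text
10.45 [0.60632879 0.08340901 0.42769477] [-4.56358389e-02  4.86613596e-01  1.43874044e+00 -1.47649821e-04
  1.22273459e+00 -2.53506431e+00] [ 0.12267793 -0.04252283 -0.02717701] [-0.52694586 -0.23078479 -0.25880535]
[[-0.607 -0.795 -0.006]
 [-0.795  0.607  0.   ]
 [ 0.004  0.005 -1.   ]]
3369 (array([0.60417394, 0.08146194, 0.20549929]), ((0.6052797436714172, 0.08300692588090897), 0.02355615235865116))
```

View pics/w4.png

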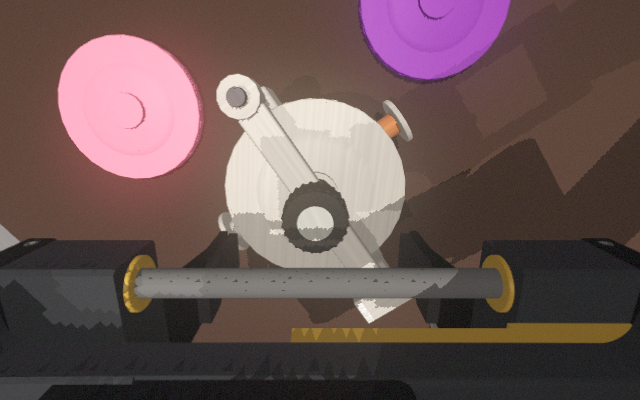

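>>> step_arm --pt "0 0 -0.03 0 0 0" --pt "0 -0.0006 -0.03 0 0 0" --pt "0 0 -0.0137 0 0 0" --pt "0 0 0 0 0 0"

```text
time: 11.0
position: [0.6064, 0.0824, 0.3569]
tool_rot: [-0.443, 0.896, 0.0, -0.001]
ft_force: [-0.4, -0.3, 0.4]
grip_width: 0.087
grip_force: 0.0
```

>>> step_arm --pt "0 0 0 0 0 0" --pt "0 0 0 0 0 0" --pt "0 0 0 0 0 0" --pt "0 0 0 0 0 0" --pt "0 0 0 0 0 0" --pt "0 0 0 0 0 0" --jaw 0.03 --squeeze 56

```text
time: 11.75
position: [0.6064, 0.0821, 0.3579]
tool_rot: [-0.443, 0.896, -0.0, 0.0]
ft_force: [1.0, -0.7, 0.6]
grip_width: 0.0428
grip_force: 56.0
```

```bash
cat > s.py <<'E'
from h import *
o=get_obs();M=R.from_quat(o['tool_rot']).as_matrix();y=M[:2,1]
p=np.array(o['position']);f=np.array(o['ft_force']);m=np.array(o['moment'])
print('t %.2f'%o['time'],'p',p.round(4),'yaw %.1f'%np.degrees(np.arctan2(y[1],y[0])),'q6 %.3f'%o['q'][5],'f',f.round(1),'m',m.round(3),'tq6 %.3f'%o['joint_torque'][5],'grip',round(o['grip_width'],4),round(o['grip_force'],1))
E
python3 s.py
```

```text
t 11.75 p [0.6064 0.0821 0.3579] yaw 142.6 q6 -2.536 f [ 1.  -0.7  0.6] m [ 0.008 -0.137 -0.012] tq6 -0.001 grip 0.0428 56.0
```

>>> step_arm --pt "0 0 0 0 0 -5" --pt "0 0 -0.0002 0 0 -5" --pt "0 0 -0.0001 0 0 -5" --pt "0 0 0 0 0 0"

```text
time: 12.25
position: [0.6065, 0.0821, 0.3576]
tool_rot: [-0.323, 0.946, -0.0, 0.0]
ft_force: [1.5, -1.5, 0.5]
grip_width: 0.0426
grip_force: 56.0
```

```bash
python3 s.py
```

```text
t 12.25 p [0.6065 0.0821 0.3576] yaw 127.7 q6 -2.276 f [ 1.5 -1.5  0.5] m [-0.088 -0.238  0.076] tq6 0.198 grip 0.0426 56.0
```

>>> step_arm --pt "0 0 -0.0001 0 0 -7.5" --pt "0 0 -0.0001 0 0 -7.5" --pt "0 0 -0.0001 0 0 -7.5" --pt "0 0 -0.0001 0 0 -7.5" --pt "0 0 0 0 0 0"

```text
time: 12.88
position: [0.6066, 0.0819, 0.3572]
tool_rot: [-0.068, 0.998, -0.0, 0.001]
ft_force: [0.6, -3.0, 0.8]
grip_width: 0.0427
grip_force: 56.0
```

```bash
python3 s.py
```

```text
t 12.88 p [0.6066 0.0819 0.3572] yaw 97.8 q6 -1.754 f [ 0.6 -3.   0.8] m [-0.255 -0.363  0.065] tq6 0.244 grip 0.0427 56.0
```

>>> step_arm --pt "0 0 -0.0001 0 0 -5" --pt "0 0 -0.0001 0 0 -5" --pt "0 0 -0.0001 0 0 -5" --pt "0 0 0 0 0 0"

```text
time: 13.38
position: [0.6066, 0.0819, 0.3569]
tool_rot: [0.063, 0.998, -0.0, 0.001]
ft_force: [1.5, -4.5, 0.3]
grip_width: 0.0428
grip_force: 56.0
```

```bash
python3 s.py
```

```text
t 13.38 p [0.6066 0.0819 0.3569] yaw 82.8 q6 -1.493 f [ 1.5 -4.5  0.3] m [-0.433 -0.417  0.036] tq6 0.197 grip 0.0428 56.0
```

>>> step_arm --pt "0 -0.0002 -0.0001 0 0 -7" --pt "0 -0.0002 -0.0001 0 0 -7" --pt "0 0 -0.0001 0 0 -7" --pt "0 0 0 0 0 0"

```text
time: 13.88
position: [0.6065, 0.0816, 0.3566]
tool_rot: [0.243, 0.97, -0.0, 0.001]
ft_force: [1.6, -3.3, 0.6]
grip_width: 0.0427
grip_force: 56.0
```

```bash
python3 s.py
```

```text
t 13.88 p [0.6065 0.0816 0.3566] yaw 61.8 q6 -1.127 f [ 1.6 -3.3  0.6] m [-0.456 -0.435  0.052] tq6 0.263 grip 0.0427 56.0
```

>>> step_arm --pt "0 0 -0.0001 0 0 -7" --pt "0 0 -0.0001 0 0 -7" --pt "0 0 -0.0001 0 0 -7" --pt "0 0 0 0 0 0"

```text
time: 14.38
position: [0.6064, 0.0815, 0.3563]
tool_rot: [0.416, 0.909, -0.0, 0.001]
ft_force: [1.5, -4.5, 1.8]
grip_width: 0.0428
grip_force: 56.0
```

```bash
python3 s.py
```

```text
t 14.38 p [0.6064 0.0815 0.3563] yaw 40.9 q6 -0.761 f [ 1.5 -4.5  1.8] m [-0.692 -0.449  0.149] tq6 0.320 grip 0.0428 56.0
```

>>> step_arm --pt "0 0 -0.0001 0 0 -5" --pt "0 0 -0.0001 0 0 -5" --pt "0 0 0 0 0 0"

```text
time: 14.75
position: [0.6064, 0.0815, 0.3562]
tool_rot: [0.493, 0.87, -0.0, 0.001]
ft_force: [1.3, -5.4, 2.1]
grip_width: 0.0431
grip_force: 56.0
```

```bash
python3 s.py
```

```text
t 14.75 p [0.6064 0.0815 0.3562] yaw 30.9 q6 -0.587 f [ 1.3 -5.4  2.1] m [-0.824 -0.428  0.235] tq6 0.341 grip 0.0431 56.0
```

>>> step_arm --pt "0 0 -0.0001 0 0 -5" --pt "0 0 -0.0001 0 0 -5" --pt "0 0 0 0 0 0"

```text
time: 15.12
position: [0.6064, 0.0815, 0.3561]
tool_rot: [0.567, 0.823, -0.0, 0.001]
ft_force: [0.7, -4.5, 3.2]
grip_width: 0.0431
grip_force: 56.0
```

```bash
python3 s.py
```

```text
t 15.12 p [0.6064 0.0815 0.3561] yaw 20.9 q6 -0.412 f [ 0.7 -4.5  3.2] m [-0.85  -0.35   0.255] tq6 0.362 grip 0.0431 56.0
```

>>> step_arm --pt "0 0 -0.0001 0 0 -5" --pt "0 0 -0.0001 0 0 -5" --pt "0 0 0 0 0 0"

```text
time: 15.5
position: [0.6063, 0.0815, 0.356]
tool_rot: [0.637, 0.771, -0.0, 0.001]
ft_force: [0.8, -5.1, 3.6]
grip_width: 0.0432
grip_force: 56.0
```

```bash
python3 s.py
```

```text
t 15.50 p [0.6063 0.0815 0.356 ] yaw 10.9 q6 -0.238 f [ 0.8 -5.1  3.6] m [-0.856 -0.256  0.345] tq6 0.409 grip 0.0432 56.0
```

>>> step_arm --pt "0 0 -0.0002 0 0 -5" --pt "0 0 -0.0002 0 0 -5" --pt "0 0 0 0 0 0"

```text
time: 15.88
position: [0.6062, 0.0815, 0.3559]
tool_rot: [0.702, 0.713, -0.0, 0.001]
ft_force: [0.4, -5.7, 4.1]
grip_width: 0.0428
grip_force: 56.0
```

```bash
python3 s.py
```

```text
t 15.88 p [0.6062 0.0815 0.3559] yaw 0.9 q6 -0.063 f [ 0.4 -5.7  4.1] m [-0.871 -0.2    0.407] tq6 0.479 grip 0.0428 56.0
```

>>> step_arm --pt "0 0 -0.0002 0 0 -4" --pt "0 0 -0.0001 0 0 -4" --pt "0 0 0 0 0 0"

```text
time: 16.25
position: [0.6062, 0.0815, 0.3558]
tool_rot: [0.749, 0.662, -0.0, 0.001]
ft_force: [-0.3, -4.1, 5.3]
grip_width: 0.0434
grip_force: 56.0
```

```bash
python3 s.py
```

```text
t 16.25 p [0.6062 0.0815 0.3558] yaw -7.1 q6 0.076 f [-0.3 -4.1  5.3] m [-0.903 -0.085  0.504] tq6 0.625 grip 0.0434 56.0
```

>>> step_arm --pt "0 0 -0.0001 0 0 -3" --pt "0 0 -0.0001 0 0 -3" --pt "0 0 0 0 0 0"

```text
time: 16.62
position: [0.6061, 0.0816, 0.3558]
tool_rot: [0.783, 0.622, -0.0, 0.001]
ft_force: [-0.1, -4.6, 7.0]
grip_width: 0.0432
grip_force: 56.0
```

```bash
python3 s.py
```

```text
t 16.62 p [0.6061 0.0816 0.3558] yaw -13.1 q6 0.180 f [-0.1 -4.6  7. ] m [-0.905 -0.038  0.492] tq6 0.630 grip 0.0432 56.0
```

>>> step_arm --pt "0 0 -0.0001 0 0 -2.5" --pt "0 0 -0.0001 0 0 -2.5" --pt "0 0 0 0 0 0"

```text
time: 17.0
position: [0.6061, 0.0816, 0.3558]
tool_rot: [0.809, 0.587, -0.0, 0.001]
ft_force: [0.0, -5.0, 6.5]
grip_width: 0.0432
grip_force: 56.0
```

```bash
python3 s.py
```

```text
t 17.00 p [0.6061 0.0816 0.3558] yaw -18.0 q6 0.268 f [ 0.  -5.   6.5] m [-0.852  0.023  0.569] tq6 0.631 grip 0.0432 56.0
```

>>> step_arm --pt "0 0 0 0 0 -2.5" --pt "0 0 0 0 0 -2.5" --pt "0 0 0 0 0 0"

```text
time: 17.38
position: [0.6061, 0.0816, 0.3558]
tool_rot: [0.834, 0.552, -0.0, 0.001]
ft_force: [-1.4, -4.4, 7.7]
grip_width: 0.0429
grip_force: 56.0
```

```bash
python3 s.py
```

```text
t 17.38 p [0.6061 0.0816 0.3558] yaw -23.0 q6 0.355 f [-1.4 -4.4  7.7] m [-0.913  0.114  0.57 ] tq6 0.631 grip 0.0429 56.0
```

>>> step_arm --pt "0 0 0 0 0 -3" --pt "0 0 0 0 0 -3" --pt "0 0 0 0 0 0"

```text
time: 17.75
position: [0.606, 0.0816, 0.3557]
tool_rot: [0.862, 0.507, -0.0, 0.001]
ft_force: [-1.0, -5.1, 6.7]
grip_width: 0.0433
grip_force: 56.0
```

```bash
python3 s.py
```

```text
t 17.75 p [0.606  0.0816 0.3557] yaw -29.1 q6 0.460 f [-1.  -5.1  6.7] m [-0.837  0.081  0.552] tq6 0.636 grip 0.0433 56.0
```

>>> step_arm --pt "0 0 0 0 0 0"

```text
time: 17.88
position: [0.606, 0.0816, 0.3557]
tool_rot: [0.862, 0.507, -0.0, 0.001]
ft_force: [-1.0, -4.8, 8.1]
grip_width: 0.043
grip_force: 56.0
```

```bash
python3 s.py
```

```text
t 17.88 p [0.606  0.0816 0.3557] yaw -29.0 q6 0.459 f [-1.  -4.8  8.1] m [-0.879  0.074  0.567] tq6 0.573 grip 0.043 56.0
```

>>> step_arm --pt "0 0 0 0 0 0" --pt "0 0 0 0 0 0" --pt "0 0 0 0 0 0" --pt "0 0 0 0 0 0" --pt "0 0 0.02 0 0 0" --pt "0 0 0.04 0 0 0" --pt "0 0 0.04 0 0 0" --pt "-0.02 0 0.03 0 0 0" --pt "-0.04 0 0 0 0 0" --pt "-0.05 0 0 0 0 0" --pt "-0.04 0 0 0 0 0" --pt "0 0 0 0 0 0" --jaw 0.087

```text
time: 19.38
position: [0.4532, 0.0823, 0.4843]
tool_rot: [0.863, 0.505, -0.001, -0.001]
ft_force: [0.6, -0.1, 0.1]
grip_width: 0.0869
grip_force: 0.0
```

```bash
python3 - <<'E'
from h import *
o=get_obs();print(o['time'],o['position'],o['ft_force'],o['moment'])
for n in ('top','wrist','scene'):
    c=camera(n);P=cloud(c,o);X=P.reshape(-1,3);cv2.imwrite(f'pics/{n}5.png',c['pixels'])
    b=(X[:,0]>.5)&(X[:,0]<.72)&(X[:,1]>-.06)&(X[:,1]<.22)
    K=X[b&(X[:,2]>.198)&(X[:,2]<.216)];B=X[b&(X[:,2]>.15)&(X[:,2]<.164)&(X[:,1]<.16)]
    print(n,len(K),K.mean(0),np.median(K[:,2]),len(B),cv2.minAreaRect(B[:,:2].astype(np.float32)) if len(B)>20 else 0)
a=cv2.imread('pics/scene5.png')[150:290,280:430];w=cv2.imread('pics/wrist5.png')
cv2.imwrite('pics/c5.png',np.hstack([cv2.resize(w,(480,300)),cv2.resize(a,(320,300))]))
E
```

```text
19.375 [0.45324123 0.08231278 0.48430844] [ 0.57155107 -0.13641732  0.13574809] [-0.0608647  -0.09573287  0.0386709 ]
top 213 [0.60691651 0.08133191 0.20518346] 0.20515631405477497 371 ((0.6046913266181946, 0.06401589512825012), (0.19151927530765533, 0.030340151861310005), 87.99479675292969)
wrist 2703 [0.60122441 0.0842714  0.2022373 ] 0.20235499313297406 4548 ((0.599060595035553, 0.06475578993558884), (0.19102562963962555, 0.03188156709074974), 88.38702392578125)
scene 156 [0.61057966 0.07784234 0.20214049] 0.2023778287448532 581 ((0.6093229651451111, 0.06319009512662888), (0.1944827139377594, 0.031047066673636436), 86.43067932128906)
```

View pics/c5.png

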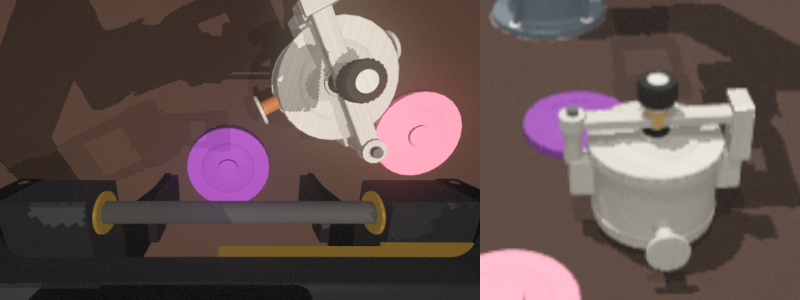

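```bash
python3 -c "
from rig import hand_in; print(hand_in())"
```

```text
the job is handed in; nothing more can be done
None
```

I swung the bar home in its keeper and screwed the knob down until the clutch gave; torque levelled off and I stopped after an estimated 10–20° of slip. The arm is clear of everything and the job is handed in; no verdict came back.

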